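# Unlatch and unscrew the juicer jar's cap

## Task

Swing the steel hasp off the stud on top of the juicer jar's cap and well clear of the cap, then unscrew the tight cap (counter-clockwise seen from above) until its threads let go, while the jar stays down in the juicer's square socket, which braces it against turning; do not pull the jar up out of the socket. Lift the free cap straight up and finish while still holding it in the gripper, level and still, centred over the jar with its lower edge about 1 to 4 cm above the jar's mouth. Leave the hasp open and the other things on the counter where they are.

Things in the scene. Friction and masses are not known exactly. Their poses are not given: they have to be found in the camera images.
- juicer: Low chrome juicer base, fixed: 200 x 150 mm, 62 mm high, toggle switch at its front. Origin at counter level on the axis of its square jar socket (83 mm wide, 17 mm deep, floor 45 mm up); z up, +x to the hinge post. The base reaches 80 mm to -x, 120 mm to +x of the origin. The post (22 mm dia., top 178 mm up) stands at x = +95 mm.
- hasp_hinge (a point): Fixed point on the hasp's vertical hinge axis, on the post, at the height of the upper face of the hasp bar (182 mm above the counter).
- hasp (a joint): Swing of the hasp about the vertical post, rad: 0 = bar over the cap, hook end around the stud; grows counter-clockwise from above (bar along the juicer's -x at 0, swings towards its -y), stop at 1.9. Starts at 0 to 0.08; 0.08 Nm friction, stays where left. Bar flat, 110 mm long from the axis, 16 mm wide (23 mm at the hook), 4 mm thick.
- hasp_knob (a point): Grip point on the hasp's upright round knob, 16 mm dia. and 42 mm tall, standing on the bar 52 mm from the hinge axis; this point lies on the knob's axis, 30 mm above the bar's upper face and 12 mm below the knob's top.
- jar: Clear plastic jar, 80 mm square and 85 mm high, with a round neck, 0.45 kg, loose in the juicer's socket (1.5 mm play all round, cannot turn). Origin at the centre of its underside, z up; the rim of its mouth is 122 mm above the origin, the shoulder ends 94 mm above it. Its x axis is the zero of the cap's turning.
- cap: Grey plastic 16-sided screw cap, 56 mm across flats (its x axis passes through the middle of a flat), 20 mm high, 60 g; a steel stud with a 25 mm disc head on top, 34 mm above the origin. Origin at the centre of its lower edge, z up; screwed on, it sits about 112 mm above the jar's origin. Tight: a springy seal presses it up with about 12 N (about 0.5 Nm to turn).
- cap_mark (a point): Short black rib on the cap's top, at its +x, 24 mm from its axis. It starts 0.26 to 0.61 rad counter-clockwise of the jar's x axis; the three inner lugs are free of the thread between 1.22 and 1.88 rad (a turn of 1.15 rad frees any start), then a stop. The cap rises 2 mm on the way and pops up 2 mm when free; it also turns if held at constant height. Lifted earlier it takes the jar along.
- coaster: Round wooden coaster, 100 mm dia., 10 mm thick, under the cup; origin at centre of its underside. Leave alone.
- cup: Cobalt blue glass cup, 72 mm dia., 85 mm high, on the coaster; origin at centre of its underside. Leave alone.
- sieve: Steel sieve, bowl 110 mm dia. and 45 mm high, with a handle to its -x, 175 mm from the bowl's centre; origin under the bowl. Leave alone.
- clear_lid: Clear plastic lid, 90 mm dia., with a small knob, 26 mm high; origin at centre of its underside. Leave alone.
- spare_jar: Round closed glass jar with a metal cap, 64 mm dia., 90 mm high, no hasp; origin at centre of its underside. Leave alone.
- reamer: White plastic citrus cone on a disc, 80 mm dia., 56 mm high; origin at centre of its underside. Leave alone.
- spoon: Steel spoon lying on the counter, along its x axis. Leave alone.
There are look-alikes about, which are no part of the job. Several things have the shape of the cap; the one meant has the colours described above. What is shaped like the jar but pink is not meant.

How it is judged:
On the way, in this order (a step that is already met when the one before it is completed fails the run):
1. the hasp is swung off the stud, more than 0.6 rad open, the cap still on (value of joint hasp above 0.6 rad and z of cap in the frame of jar below 0.1185 m), for 0.1 s.
2. the cap, still on the neck, is unscrewed past 1.12 rad from the jar's x axis (value of joint hasp above 0.6 rad and x of cap_mark in the frame of jar below 0.0105 m and z of cap in the frame of jar below 0.1225 m), for 0.05 s.
At the end, for the whole second after the job is handed in: Hasp open over 0.6 rad; cap gripped by the fingers, touching neither jar nor juicer, its lower edge 5 to 55 mm above the jar's rim, within 15 mm of the jar's axis, level within 0.17 rad, still; jar seated (raised under 4 mm, upright); no bystander moved 30 mm (value of joint hasp above 0.6 rad and contact force between the fingers and cap above 1 N and contact force between cap and jar below 0.1 N and contact force between cap and juicer below 0.1 N and z of cap in the frame of jar between 0.127 and 0.177 m and horizontal distance between cap and jar below 0.015 m and angle between cap's own z axis and vertical below 0.17 rad and linear speed of cap below 0.02 m/s and z of jar in the frame of juicer below 0.049 m and horizontal distance between jar and juicer below 0.006 m and angle between jar's own z axis and vertical below 0.05 rad and distance of each of coaster, cup, sieve, clear_lid, spare_jar, reamer, spoon from where it was at the start of the episode below 0.03 m); the arm keeps its last pose, push and grip.
It fails at once if the jar is pulled up more than 8 mm in its socket (z of jar in the frame of juicer above 0.053 m).
It fails at once if a bystander is moved more than 30 mm (distance of any of coaster, cup, sieve, clear_lid, spare_jar, reamer, spoon from where it was at the start of the episode above 0.03 m).
It also fails if it takes over 51 s, if anything falls off the work surface, if the arm or the gripper's body presses on something with over 40 N, if the wrist force passes 120 N, or if a joint passes its speed limit or range.

## Robot

A 7-joint arm with a two-finger parallel gripper is mounted at the origin on the work surface. World frame = base frame: x ahead of the robot, y to its left, z up, the work surface at z = 0. Lengths are in m, angles in rad, forces in N, time in s.
With the tool pointing down it reaches from about 0.425 to 0.95 m from the base axis. Payload 4.7 kg.
Tool frame: the origin (TCP) lies on the front face of the gripper's body, between the roots of the fingers; the fingertips stand 70 mm ahead of it and the grasp point (between the pads) lies 51 mm ahead of it; z points along the fingers, y is the line along which they close (so a half turn about z gives the same grasp; the last joint's range is limited). The gripper opens to 87 mm and grips with 3 to 60 N. Pads are 19 mm wide; open, the fingers measure 117 mm over their backs; the gripper's body (75 mm by 190 mm) begins 51 mm behind the grasp point.
Start: joints at [-1.243, 0.469, -0.049, 1.532, 0.024, 1.141, -0.082], TCP at [0.236, 0.633, 0.292] pointing down, gripper open.
Joint ranges: [-2.59, 2.59], [-0.33, 1.99], [-1.39, 1.29], [0.1, 2.45], [-1.04, 4.18], [0.21, 1.99], [-2.66, 2.66]. Speed limits (rad/s): [2.57, 2.57, 3.14, 3.14, 3.14, 3.14, 3.14].

## Interface

Orientations are given as a rotation vector (axis times angle).
In Python, from cell import env gives the robot as it stands.
- The arm moves only by the shell command python3 -m handwheel 'ROWS'. ROWS is JSON, a list that holds one entry, the list of rows, each a list of 5 numbers: the shift along the tool's x, y, z in mm, then the turn about the tool's z in rad, then the closure in counts, from 0 (fully open) to 255 (shut). In form: [[[tx, ty, tz, spin, hand], ...]]. A call has 1 to 8 rows; each row shifts and turns the commanded pose from where the row before left it, along the tool's axes as they then stand; what a row does not reach is not made up. A row lasts 1/8 s, in which the tool goes at most 62.5 mm and 10.7 degrees, less where a joint would pass 70% of its speed; a pose out of reach is approached as far as the arm can. A call is refused whole if a number of a shift passes 62.5 or a number of a turn 0.188, either way. A call with a gripper value outside its range is refused whole. The fingers move at their own pace and stop on an object; the grip force is fixed at half the most. Time passes only in rows, so rows that do not move let the fingers close. It gives the time, the measured TCP pose, the force, the opening and the grip force at its end, in the units of the state.
- env.observe(): the state, without advancing time (a new reading comes with each control period).
- env.snapshot(name): name is "scene" or "top" or "wrist"; returns a dict with "image" (384x512x3 uint8, blue, green, red), "depth" (384x512 float32, m along the optical axis (not along the pixel's ray), 0 where there is no reading), "mtx" (3x3 intrinsics, pixels), "k1" (the pictures are not rectified: a ray, as slopes to the right and down, at radius r is drawn at 1 + k1 r^2 times it, then the intrinsics apply), "camera_from_world" (4x4, takes a point from world to camera coordinates); the wrist camera has in their place "tool_from_camera" (4x4, takes a point from camera to tool coordinates, whose origin is the TCP and whose axes are the flange's). Camera axes: x right, y down, z forward; pixel columns grow to the right and rows downward; lengths in m; the calibration is good to about 2 mm. A picture is of the moment at which its call begins: read the wrist's pose just before it.
- env.job_done(): hands the job in; it is judged then, once.
The state is a dict: "time": time; "joint_positions": joint angles; "joint_velocities": joint speeds; "effort": joint torques, N m; "ee_pos": TCP position; "ee_rot": TCP orientation; "ft_force": force on the tool from outside, world axes, zero at the start; "wrist_torque": the same for the moment, N m; "gripper_width": opening from 0.0 (shut) to 1.0 (fully open); "gripper_force": force on a finger pad.
Only numpy, scipy, OpenCV 4.12 (cv2) and the standard library are available. Lean on these libraries where they do the work, as an engineer would, in place of code of your own. Each camera call takes 0.05 s, during which the arm holds its last target. There are 200 camera calls.

## Working session

There is one attempt and no reset: what is moved stays moved. The work goes in short steps, Python scripts to look and compute and a shell command to move; the robot and the scene stay as the last step left them, time stands still between calls to the robot, and variables do not carry over. Pictures are saved under pics/ and viewed, at most 10 in all, crops included, and the job is handed in when it is done.

```bash
mkdir -p pics; ls; cat > h.py <<'E'
import numpy as np, cv2
from cell import env
from scipy.spatial.transform import Rotation as R
def snap(n):
    s=env.observe(); d=env.snapshot(n)
    if n=="wrist":
        T=np.eye(4);T[:3,:3]=R.from_rotvec(s["ee_rot"]).as_matrix();T[:3,3]=s["ee_pos"]
        d["wfc"]=T@np.array(d["tool_from_camera"])
    else: d["wfc"]=np.linalg.inv(d["camera_from_world"])
    return d
def rays(d,uv):
    k=float(d["k1"]);uv=np.atleast_2d(np.array(uv,float));K=np.array(d["mtx"])
    p=(uv-K[[0,1],[2,2]])/K[[0,1],[0,1]]; q=p.copy()
    for _ in range(20): q=p/(1+k*(q**2).sum(1,keepdims=True))
    c=np.c_[q,np.ones(len(q))]
    return d["wfc"][:3,3],c@d["wfc"][:3,:3].T
def onplane(d,uv,z):
    o,r=rays(d,uv); return o+r*((z-o[2])/r[:,2])[:,None]
def cloud(d):
    h,w=d["depth"].shape;u,v=np.meshgrid(np.arange(w),np.arange(h))
    o,r=rays(d,np.c_[u.ravel(),v.ravel()])
    return (o+r*d["depth"].ravel()[:,None]).reshape(h,w,3)
E
python3 - <<'E'
from h import *
s=env.observe();print({k:np.round(v,3) for k,v in s.items()})
a=snap("scene");b=snap("top")
import pickle;pickle.dump((a,b),open("s.pkl","wb"))
cv2.imwrite("pics/scene.png",cv2.resize(a["image"],(800,600)));cv2.imwrite("pics/top.png",cv2.resize(b["image"],(800,600)))
for d in(a,b):print(d["mtx"],d["k1"],d["wfc"].round(3),(d["depth"]>0).mean())
E
```

```text
pics
{'time': np.float64(0.0), 'joint_positions': array([-1.243,  0.469, -0.049,  1.534,  0.024,  1.141, -0.082]), 'joint_velocities': array([-0.   , -0.001, -0.   ,  0.   ,  0.001,  0.   , -0.   ]), 'effort': array([-0.0000e+00, -5.0797e+01, -8.1000e-02, -2.3615e+01, -6.1000e-02,
        3.8000e-02,  0.0000e+00]), 'ee_pos': array([0.236, 0.632, 0.291]), 'ee_rot': array([-5.570e-01, -3.091e+00,  3.000e-03]), 'ft_force': array([-0.117,  0.597, -0.155]), 'wrist_torque': array([-0.005, -0.035,  0.004]), 'gripper_force': np.float64(0.0), 'gripper_width': np.float64(0.999)}
[[453.09744489   0.         252.65188696]
 [  0.         453.09744489 192.9731224 ]
 [  0.           0.           1.        ]] -0.1777823030665057 [[-0.643  0.506 -0.574  1.238]
 [ 0.765  0.414 -0.493  0.626]
 [-0.012 -0.757 -0.654  0.908]
 [ 0.     0.     0.     1.   ]] 0.9960581461588541
[[356.76337429   0.         260.1336052 ]
 [  0.         356.76337429 185.0688137 ]
 [  0.           0.           1.        ]] -0.06505441837184356 [[-8.600e-02 -9.730e-01  2.150e-01  3.140e-01]
 [-9.960e-01  8.300e-02 -2.000e-02  4.900e-02]
 [ 1.000e-03 -2.160e-01 -9.760e-01  1.254e+00]
 [ 0.000e+00  0.000e+00  0.000e+00  1.000e+00]] 0.9961954752604166
```

View pics/scene.png

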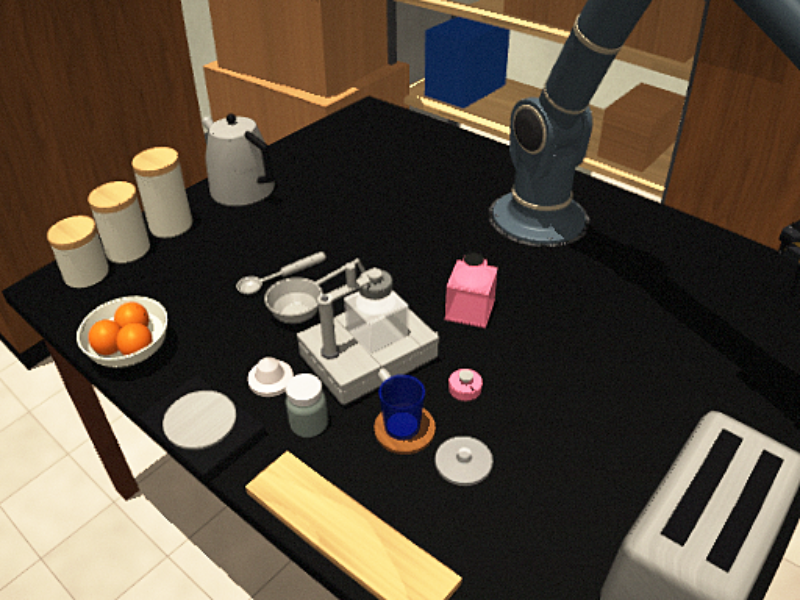

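View pics/top.png

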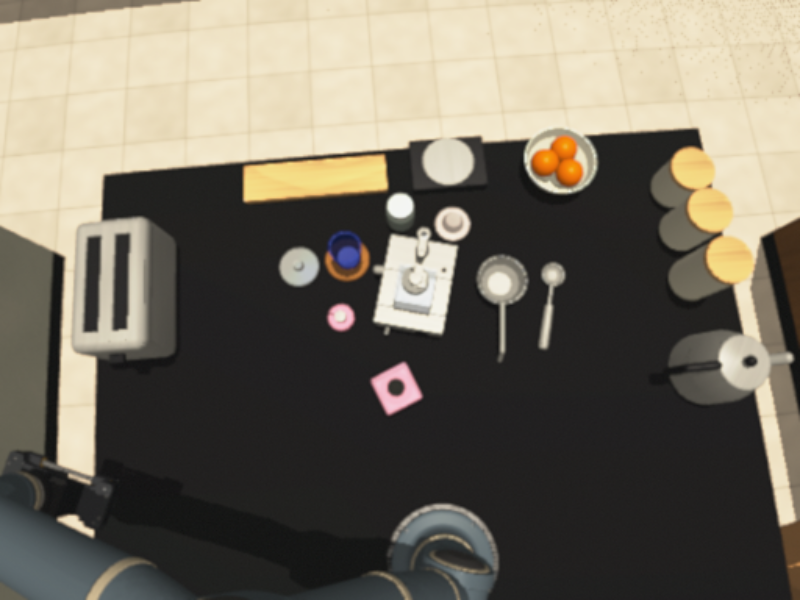

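The scene view shows the juicer at about (368,345), with its post at (328,325) and the grey cap with stud at (376,285). In the top view the cap is at about (416,277) and the post top at (423,240). Cap look-alikes in the top view are the pink cap (341,317), the pink jar's dark neck (396,387) and the spare jar's metal cap (400,205). Only the grey cap at (416,277) has a stud under the hasp and sits on the clear jar in the juicer. I'll measure it and confirm with an enlarged crop.

```bash
python3 - <<'E'
from h import *
import pickle
a,b=pickle.load(open("s.pkl","rb"))
ca,cb=cloud(a),cloud(b)
# region of juicer
for n,d,c,box in(("scene",a,ca,(180,285,160,265)),("top",b,cb,(235,300,140,220))):
    x0,x1,y0,y1=box; m=np.zeros(c.shape[:2],bool);m[y0:y1,x0:x1]=1
    for lo,hi in((.05,.075),(.125,.14),(.155,.172),(.172,.187),(.187,.195),(.195,.235)):
        k=m&(c[...,2]>lo)&(c[...,2]<hi)
        if k.sum()<4: print(n,lo,hi,k.sum());continue
        p=c[k]; v,u=np.nonzero(k)
        print(n,lo,hi,k.sum(),"mean",p.mean(0).round(4),"min",p.min(0).round(3),"max",p.max(0).round(3),"px",u.mean().round(1),v.mean().round(1))
    if n=="top":
        k=m&(c[...,2]>.055)&(c[...,2]<.07)
        r=cv2.minAreaRect(c[k][:,:2].astype(np.float32)*1000);print(r,cv2.boxPoints(r))
A=cv2.resize(a["image"][155:265,180:290],(600,600),interpolation=cv2.INTER_CUBIC)
cv2.imwrite("pics/crop.png",A)
E
```

```text
scene 0.05 0.075 2351 mean [0.6362 0.0359 0.0618] min [ 0.495 -0.093  0.05 ] max [0.797 0.188 0.075] px 231.9 228.5
scene 0.125 0.14 480 mean [0.5922 0.0189 0.1316] min [ 0.535 -0.038  0.125] max [0.676 0.06  0.14 ] px 237.3 196.9
scene 0.155 0.172 142 mean [0.6147 0.0141 0.1637] min [ 0.553 -0.02   0.155] max [0.675 0.039 0.172] px 229.4 191.1
scene 0.172 0.187 378 mean [0.6076 0.0058 0.1792] min [ 0.542 -0.027  0.172] max [0.676 0.039 0.187] px 228.6 183.7
scene 0.187 0.195 73 mean [0.5859 0.008  0.1905] min [ 0.56  -0.014  0.187] max [0.669 0.023 0.195] px 234.9 176.3
scene 0.195 0.235 71 mean [ 0.6162 -0.0007  0.2113] min [ 0.608 -0.011  0.195] max [0.622 0.005 0.225] px 223.9 174.2
top 0.05 0.075 1772 mean [0.5886 0.0038 0.0613] min [ 0.474 -0.102  0.05 ] max [0.744 0.099 0.075] px 266.0 181.4
top 0.125 0.14 312 mean [0.5615 0.0089 0.1302] min [ 0.522 -0.038  0.125] max [0.659 0.054 0.139] px 265.5 184.7
top 0.155 0.172 23 mean [0.5603 0.0069 0.1648] min [ 0.541 -0.026  0.157] max [0.657 0.036 0.172] px 266.3 182.6
top 0.172 0.187 304 mean [0.5916 0.0016 0.1788] min [ 0.541 -0.026  0.172] max [0.674 0.036 0.187] px 267.2 171.7
top 0.187 0.195 50 mean [0.572  0.007  0.1901] min [ 0.559 -0.011  0.187] max [0.607 0.02  0.194] px 266.1 177.0
top 0.195 0.235 32 mean [ 0.6083 -0.0054  0.2178] min [ 0.603 -0.014  0.198] max [0.616 0.002 0.226] px 269.3 162.8
((611.58203125, 2.174285888671875), (161.2111358642578, 245.6816864013672), 74.98564910888672) [[ 472.0531    -43.85622 ]
 [ 709.3474   -107.50276 ]
 [ 751.11096    48.204792]
 [ 513.81665   111.85133 ]]
```

View pics/crop.png

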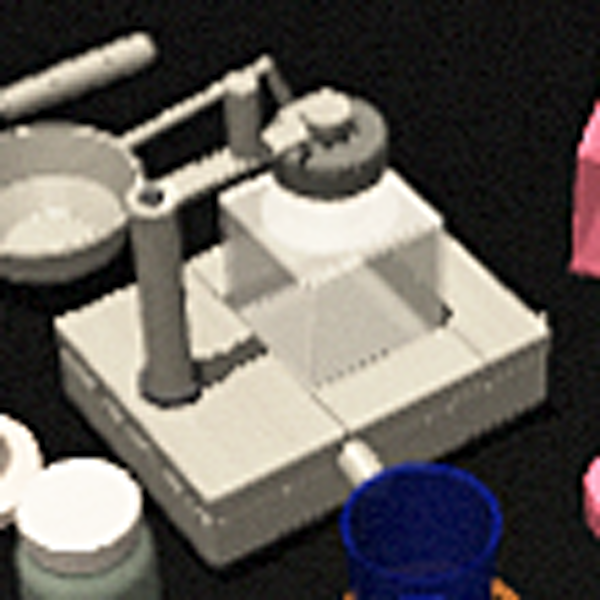

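The crop confirms it: the grey 16-sided cap with the stud at (330,120) is on the clear jar in the juicer, with the post and knob beside it. The estimates fit the sizes given:

| Point | Position (m) | Check |
|---|---|---|
| Cap | (0.569, 0.005) | |
| Knob | (0.611, -0.005) | top at z 0.224 |
| Hinge | (0.661, -0.02) | |
| Juicer yaw | about -15° | |

Next I'll move above the knob.

```bash
python3 -m handwheel '[[[0,0,-40,0,0],[-46,-38,-5,0,0],[-46,-38,-5,0,0],[-46,-38,-5,0,0],[-46,-38,-5,0,0],[-46,-38,-5,0,0],[-46,-38,-5,0,0],[-46,-38,0,0,0]]]'; python3 -m handwheel '[[[-46,-38,0,0,0],[-46,-38,0,0,0],[-46,-38,0,0,0],[-46,-38,0,0,0],[-46,-38,0,0,0],[0,0,0,0,0]]]'
cat > look.py <<'E'
from h import *
import sys
s=env.observe();print({k:np.round(s[k],4) for k in("time","ee_pos","ee_rot","joint_positions")})
d=snap("wrist");cv2.imwrite(sys.argv[1],d["image"])
import pickle;pickle.dump(d,open("w.pkl","wb"))
c=cloud(d)
def st(n,k):
    if k.sum(): p=c[k];v,u=np.nonzero(k);print(n,k.sum(),np.median(p,0).round(4),((p.min(0)+p.max(0))/2).round(4),(p.max(0)-p.min(0)).round(3),u.mean().round(),v.mean().round())
z=c[...,2];near=(abs(c[...,0]-.61)<.12)&(abs(c[...,1])<.13)&(d["depth"]>0)
st("knobtop",near&(z>.2185)&(z<.232)&(abs(c[...,0]-.63)<.08));st("stud",near&(z>.187)&(z<.195));st("bar/captop",near&(z>.172)&(z<.187))
E
python3 look.py pics/w1.png
```

```text
time: 1.1
ee_pos: [0.4452, 0.2689, 0.3625]
ee_rot: [0.557, 3.091, 0.001]
ft_force: [0.5, -0.1, -0.6]
gripper_width: 1.002
gripper_force: 0.0
time: 1.85
ee_pos: [0.5947, 0.0064, 0.3617]
ee_rot: [0.572, 3.089, -0.005]
ft_force: [-0.7, 0.4, -1.0]
gripper_width: 0.997
gripper_force: 0.0
{'time': np.float64(1.85), 'ee_pos': array([0.5947, 0.0064, 0.3617]), 'ee_rot': array([ 0.5723,  3.0887, -0.0051]), 'joint_positions': array([-0.3451,  0.2885,  0.3356,  1.6575, -0.0968,  1.2127,  1.216 ])}
knobtop 280 [ 0.6111 -0.0045  0.2236] [ 0.6117 -0.0049  0.222 ] [0.014 0.015 0.007] 253.0 228.0
stud 659 [0.5723 0.0086 0.1907] [0.5865 0.0053 0.191 ] [0.054 0.032 0.007] 252.0 172.0
bar/captop 3098 [0.5791 0.0017 0.1775] [0.6059 0.0052 0.1795] [0.125 0.064 0.015] 254.0 182.0
```

View pics/w1.png

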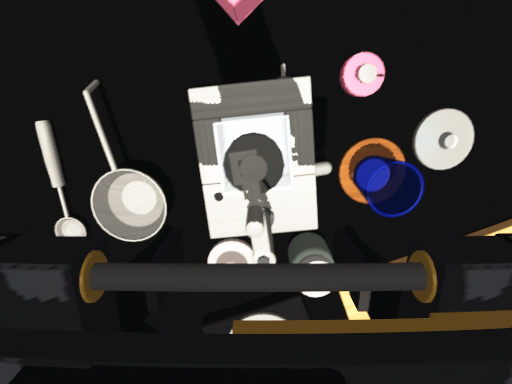

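The wrist view puts the cap at (253,163), the knob at (256,222) and the post at (263,260). The knob top is at z 0.2236, as expected. Next I'll descend and grip the knob.

```bash
python3 -m handwheel '[[[-20,-4,0,0,0],[0,0,40,0,0],[0,0,40,0,0],[0,0,15,0,0],[0,0,0,0,0],[0,0,0,0,255],[0,0,0,0,255],[0,0,0,0,255]]]'; python3 -m handwheel '[[[0,0,0,0,255],[0,0,0,0,255],[0,0,0,0,255]]]'
```

```text
time: 2.9
ee_pos: [0.6114, 0.0017, 0.2682]
ee_rot: [0.557, 3.09, 0.001]
ft_force: [-0.9, -0.5, 0.5]
gripper_width: 0.739
gripper_force: 0.0
time: 3.28
ee_pos: [0.611, 0.0017, 0.2672]
ee_rot: [-0.557, -3.092, -0.0]
ft_force: [0.3, 0.0, -0.6]
gripper_width: 0.405
gripper_force: 0.0
```

```bash
python3 -m handwheel '[[[-2,-6,0,0,255],[0,0,0,0,255],[0,0,0,0,255],[0,0,0,0,255],[0,0,0,0,255],[0,0,0,0,255]]]'
```

```text
time: 4.03
ee_pos: [0.611, -0.0052, 0.2673]
ee_rot: [0.558, 3.091, -0.001]
ft_force: [0.9, -2.5, -0.2]
gripper_width: 0.176
gripper_force: 30.0
```

```bash
python3 - <<'E'
from h import *
import pickle
d=pickle.load(open("w.pkl","rb"));print("post",onplane(d,[[263,260]],.182).round(4))
im=d["image"]
g=cv2.cvtColor(im,cv2.COLOR_BGR2GRAY)
H=np.array([.661,-.020]);k=np.array([.611,-.0052]);a0=np.arctan2(*(k-H)[::-1]);r=np.hypot(*(k-H));print(np.degrees(a0),r)
t=np.arange(0,1.71,.17);P=H+r*np.c_[np.cos(a0+t),np.sin(a0+t)]
f=np.radians(159.6);X=[np.cos(f),np.sin(f)];Y=[np.cos(f-np.pi/2),np.sin(f-np.pi/2)]
D=np.diff(P,axis=0)*1000;print(np.c_[D@X,D@Y].round(1),P[-1])
E
```

```text
post [[ 0.662  -0.0147  0.182 ]]
163.51124629410876 0.05214441484953115
[[-1.4 -8.8]
 [-2.8 -8.4]
 [-4.2 -7.8]
 [-5.5 -7. ]
 [-6.6 -6. ]
 [-7.5 -4.8]
 [-8.2 -3.4]
 [-8.6 -2. ]
 [-8.8 -0.5]
 [-8.8  1. ]] [ 0.65276559 -0.07149014]
```

```bash
python3 -m handwheel '[[[-1.4,-8.8,0,0,255],[-2.8,-8.4,0,0,255],[-4.2,-7.8,0,0,255],[-5.5,-7,0,0,255],[-6.6,-6,0,0,255],[0,0,0,0,255]]]';  python3 -m handwheel '[[[-7.5,-4.8,0,0,255],[-8.2,-3.4,0,0,255],[-8.6,-2,0,0,255],[-8.8,-0.5,0,0,255],[-8.8,1,0,0,255],[0,0,0,0,255]]]'
```

```text
time: 4.78
ee_pos: [0.6167, -0.0431, 0.2674]
ee_rot: [-0.551, -3.091, -0.01]
ft_force: [-1.1, 6.2, 1.3]
gripper_width: 0.177
gripper_force: 30.0
time: 5.52
ee_pos: [0.652, -0.0672, 0.2673]
ee_rot: [-0.551, -3.088, -0.008]
ft_force: [-2.4, 5.5, 2.9]
gripper_width: 0.173
gripper_force: 30.0
```

```bash
python3 -m handwheel '[[[0,0,0,0,0],[0,0,0,0,0],[0,0,0,0,0],[0,0,-40,0,0],[0,0,-50,0,0],[37,25,0,0,0],[37,25,0,0,0],[0,0,0,0,0]]]'; python3 look.py pics/w2.png; python3 - <<'E'
import cv2
i=cv2.imread("pics/w2.png");cv2.imwrite("pics/w2c.png",cv2.resize(i[60:300,150:400],(780,600)[:2] if 0 else (625,600),interpolation=cv2.INTER_CUBIC))
E
```

```text
time: 6.52
ee_pos: [0.5994, 0.0051, 0.3574]
ee_rot: [-0.549, -3.092, -0.004]
ft_force: [1.6, -0.4, -0.3]
gripper_width: 0.963
gripper_force: 0.0
{'time': np.float64(6.525), 'ee_pos': array([0.5994, 0.0051, 0.3574]), 'ee_rot': array([-0.5487, -3.0923, -0.0035]), 'joint_positions': array([-0.3325,  0.2996,  0.3286,  1.6521, -0.1046,  1.2075,  1.2394])}
knobtop 38 [ 0.6542 -0.0678  0.2238] [ 0.654  -0.0674  0.2239] [0.005 0.011 0.003] 199.0 293.0
stud 686 [0.5722 0.0086 0.1907] [ 0.6029 -0.025   0.1908] [0.087 0.093 0.007] 248.0 171.0
bar/captop 3323 [ 0.581  -0.0017  0.1767] [ 0.6067 -0.024   0.1794] [0.126 0.122 0.015] 247.0 187.0
```

View pics/w2c.png

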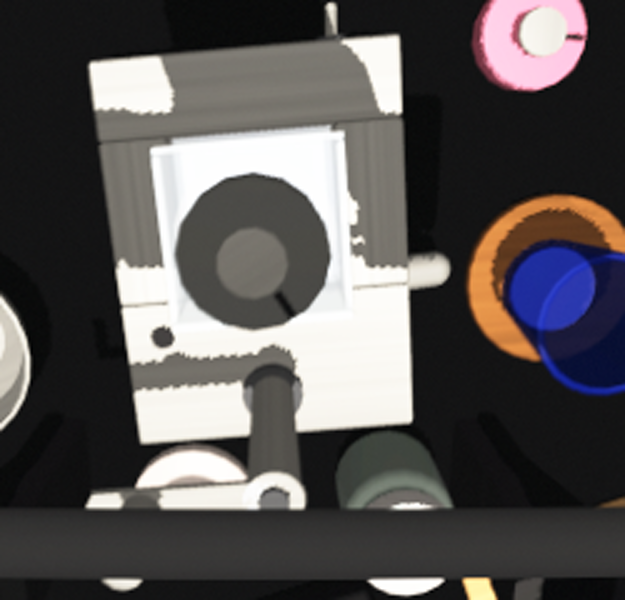

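The hasp is open, with its bar pointing left at crop (180,490). The cap is at about (253,250) and the stud head at (252,263). The black mark is at (285,303), toward the post.

```bash
python3 - <<'E'
from h import *
import pickle
d=pickle.load(open("w.pkl","rb"));q=lambda u,v,z:onplane(d,[[150+u/2.5,60+v/2.5]],z)[0]
c=cloud(d);z=c[...,2];r=np.hypot(c[...,0]-.57,c[...,1]-.007)
m=(abs(z-.1907)<.004)&(r<.025);
def circ(m):
    v,u=np.nonzero(m);(cx,cy),rad=cv2.minEnclosingCircle(np.c_[u,v].astype(np.float32));return cx,cy,rad
cx,cy,_=circ(m);st=onplane(d,[[cx,cy]],.191)[0];print("stud",st,cx,cy,_)
m=(abs(z-.177)<.004)&(r<.036);cx,cy,_=circ(m);cp=onplane(d,[[cx,cy]],.177)[0];print("cap",cp,cx,cy,_)
mk=q(285,303,.177);print("mark",mk,np.hypot(*(mk-cp)[:2]),np.degrees(np.arctan2(*(mk-cp)[1::-1])))
for a,b,zz in(((90,62),(140,443),.062),((400,35),(413,422),.062),((152,150),(172,325),.13),((343,132),(352,310),.13)):
    e=q(*b,zz)-q(*a,zz);print(np.degrees(np.arctan2(e[1],e[0])),np.linalg.norm(e))
m=(abs(z-.062)<.004)&(abs(c[...,0]-.6)<.15)&(abs(c[...,1])<.13)
rr=cv2.minAreaRect((c[m][:,:2]*1000).astype(np.float32));print(rr)
print("hinge",q(273,498,.182))
E
```

```text
stud [0.57144033 0.00914772 0.191     ] 250.71929931640625 164.63157653808594 14.425487518310547
cap [0.57090122 0.00932833 0.177     ] 251.0 161.0 31.384809494018555
mark [0.59241429 0.01393662 0.177     ] 0.022001102110818915 12.090551161280594
-15.758692575725478 0.1985808351673006
-15.48046597618736 0.1985298090863146
-15.736960618853637 0.07390884512820857
-15.687865944307537 0.07433676672755256
((622.5211181640625, 27.94940185546875), (214.07797241210938, 249.84765625), 74.9520492553711)
hinge [ 0.662672   -0.01636878  0.182     ]
```

Measurements check out:
- The cap is at (0.571, 0.009).
- The mark is 22 mm from the cap's axis, at 12°. With the jar x axis at -15.6°, that is 0.48 rad and within the stated range.
- The flats lie near 79.5°, so I'll turn the tool y axis there and grip at z 0.168.

```bash
python3 -m handwheel '[[[28,-6,0,0,0],[0,0,0,-0.165,0],[0,0,50,0,0],[0,0,0,0,0],[0,0,0,0,0]]]'; python3 - <<'E'
from h import *
s=env.observe();M=R.from_rotvec(s["ee_rot"]).as_matrix();print(s["ee_pos"],M.round(3));print(1000*M.T@(np.array([.571,.009,.219])-s["ee_pos"]))
E
```

```text
time: 7.2
ee_pos: [0.5734, 0.0047, 0.3083]
ee_rot: [0.303, 3.125, -0.001]
ft_force: [-0.3, 0.0, 0.9]
gripper_width: 0.999
gripper_force: 0.0
[0.57338576 0.00472235 0.30833529] [[-0.981  0.192  0.001]
 [ 0.192  0.981 -0.   ]
 [-0.001 -0.    -1.   ]]
[ 3.29502199  3.75509366 89.32987059]
```

```bash
python3 -m handwheel '[[[3.3,3.8,0,0,0],[0,0,40,0,0],[0,0,30,0,0],[0,0,19,0,0],[0,0,0,0,0],[0,0,0,0,255],[0,0,0,0,255],[0,0,0,0,255]]]';python3 -m handwheel '[[[0,0,0,0,255],[0,0,0,0,255],[0,0,0,0,255]]]'
```

```text
time: 8.2
ee_pos: [0.5703, 0.0102, 0.2191]
ee_rot: [0.301, 3.126, 0.001]
ft_force: [-0.0, -0.6, -0.1]
gripper_width: 0.744
gripper_force: 0.0
time: 8.57
ee_pos: [0.57, 0.0097, 0.2186]
ee_rot: [0.301, 3.127, -0.0]
ft_force: [-0.8, -1.2, 3.1]
gripper_width: 0.638
gripper_force: 30.0
```

```bash
python3 -m handwheel '[[[0,0,0,-0.09,255],[0,0,0,-0.09,255],[0,0,0,-0.09,255],[0,0,0,-0.09,255],[0,0,0,-0.09,255],[0,0,0,-0.09,255],[0,0,0,0,255]]]';python3 -m handwheel '[[[0,0,0,-0.09,255],[0,0,0,-0.09,255],[0,0,0,-0.09,255],[0,0,0,-0.09,255],[0,0,0,-0.09,255],[0,0,0,0,255],[0,0,0,0,255]]]'; python3 -c "
from cell import env
s=env.observe();print(s['wrist_torque'],s['ft_force'])"
```

```text
time: 9.45
ee_pos: [0.5703, 0.0096, 0.2193]
ee_rot: [-0.544, 3.093, -0.0]
ft_force: [-1.8, -2.6, 6.0]
gripper_width: 0.639
gripper_force: 30.0
time: 10.32
ee_pos: [0.5709, 0.0087, 0.2201]
ee_rot: [-1.219, 2.893, -0.004]
ft_force: [-2.0, -3.0, 9.5]
gripper_width: 0.641
gripper_force: 30.0
[-0.5874415   0.45121169  0.09739448] [-1.96188021 -2.95045067  9.48875786]
```

```bash
python3 -m handwheel '[[[0,0,0,-0.09,255],[0,0,0,0,255],[0,0,-1.5,0,255],[0,0,0,0,255],[0,0,0,0,255]]]';python3 -m handwheel '[[[0,0,-1.5,0,255],[0,0,0,0,255],[0,0,-1.5,0,255],[0,0,0,0,255],[0,0,0,0,255]]]'; python3 - <<'E'
from h import *
a=snap("scene");cv2.imwrite("pics/s2.png",cv2.resize(a["image"][145:255,180:290],(600,600),interpolation=cv2.INTER_CUBIC))
E
```

```text
time: 10.95
ee_pos: [0.5709, 0.0086, 0.2213]
ee_rot: [-1.347, 2.836, -0.004]
ft_force: [-1.1, -4.3, 8.6]
gripper_width: 0.641
gripper_force: 30.0
time: 11.58
ee_pos: [0.5701, 0.0098, 0.2227]
ee_rot: [-1.35, 2.837, -0.001]
ft_force: [1.7, -3.6, 1.4]
gripper_width: 0.637
gripper_force: 30.0
```

View pics/s2.png

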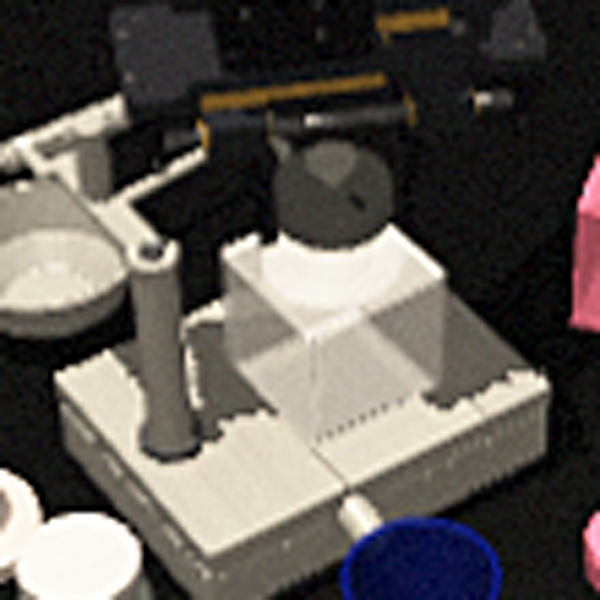

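The mark is now at crop (357,200), pointing toward the toggle side. That is about 90° from the jar's x axis, so the cap is inside the free window. The seal force has dropped, so I'll lift gently and watch the force.

```bash
python3 -m handwheel '[[[0,0,-1.5,0,255],[0,0,0,0,255],[0,0,-1.5,0,255],[0,0,0,0,255]]]'; python3 - <<'E'
from h import *
a=snap("scene");q=lambda u,v,z:onplane(a,[[180+u*110/600,145+v*110/600]],z)[0]
m=q(357,200,.181);print(m,np.hypot(*(m[:2]-[.570,.0095])),np.radians(15.6)+np.arctan2(m[1]-.0095,m[0]-.570))
c=cloud(a);k=(abs(c[...,2]-.139)<.012)&(abs(c[...,0]-.571)<.045)&(abs(c[...,1]-.009)<.045);print(k.sum(),np.median(c[k],0))
E
```

```text
time: 12.12
ee_pos: [0.5696, 0.0103, 0.2255]
ee_rot: [1.35, -2.836, -0.001]
ft_force: [0.1, -1.0, -1.2]
gripper_width: 0.639
gripper_force: 30.0
[0.57682666 0.03493321 0.181     ] 0.026333469539091516 1.5808337321835184
445 [0.5894695  0.02744962 0.1320289 ]
```

Measured mark angle is 1.58 rad and the load is only about the cap's weight, so the cap is free. Lifting now.

```bash
python3 -m handwheel '[[[0,0,-2,0,255],[0,0,-2,0,255],[0,0,0,0,255]]]'; python3 -m handwheel '[[[0,0,-5,0,255],[0,0,-5,0,255],[0,0,-8,0,255],[0,0,-8,0,255],[0,0,0,0,255],[0,0,0,0,255],[0,0,0,0,255],[0,0,0,0,255]]]'; python3 - <<'E'
from h import *
a=snap("scene");cv2.imwrite("pics/s3.png",cv2.resize(a["image"][125:255,170:300],(600,600),interpolation=cv2.INTER_CUBIC))
E
```

```text
time: 12.55
ee_pos: [0.57, 0.0107, 0.2301]
ee_rot: [-1.35, 2.836, 0.001]
ft_force: [-0.9, 0.3, -1.1]
gripper_width: 0.638
gripper_force: 30.0
time: 13.55
ee_pos: [0.5698, 0.0101, 0.2554]
ee_rot: [1.35, -2.836, -0.0]
ft_force: [-0.4, 0.0, -0.3]
gripper_width: 0.638
gripper_force: 30.0
```

View pics/s3.png

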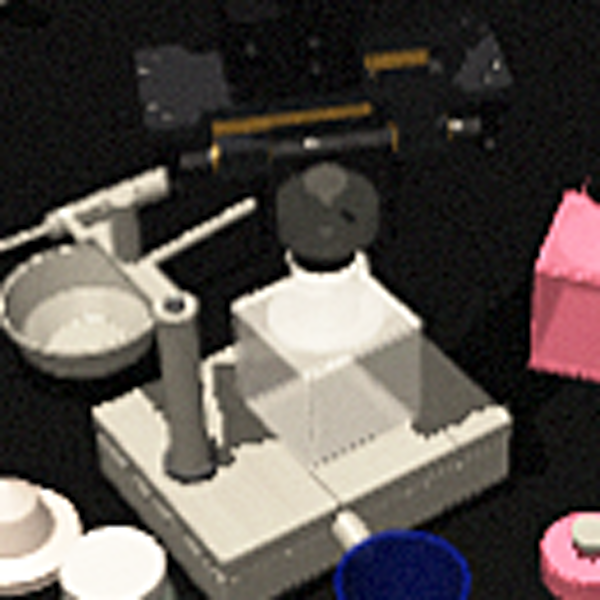

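The cap is held at about (325,215), above the jar's open neck at (325,270). The jar is seated, the hasp is open, and the TCP rose 37 mm, so the cap's lower edge is about 27 mm above the rim. Handing in.

```bash
python3 -c "
from cell import env
print(env.job_done())"
```

```text
the job is handed in; nothing more can be done
None
```

The job is handed in, with no verdict returned: the hasp is swung about 1.7 rad open, and the cap is unscrewed and held level about 27 mm above the seated jar's mouth; the other things on the counter were not touched.

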